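# First in, first out: load the analyser and restock the lane

## Robot

A 7-joint arm with a two-finger parallel gripper is mounted at the origin on the work surface. World frame = base frame: x ahead of the robot, y to its left, z up, the work surface at z = 0. Lengths are in m, angles in rad, forces in N, time in s.
With the tool pointing down it reaches from about 0.4 to 0.9 m from the base axis. Payload 5.5 kg.
Tool frame: the origin (TCP) lies at the very end of the fingers, on their centre line; the grasp point (between the pads) lies 19 mm behind it; x points along the fingers, z is the direction in which the jaws open and shut, and the axes are right-handed (so a half turn about x gives the same grasp; the last joint's range is limited). The gripper opens to 92 mm and grips with 3 to 60 N. Pads are 19 mm wide; open, the fingers measure 130 mm over their backs; the gripper's body (75 mm by 190 mm) begins 47 mm behind the grasp point.
Start: joints at [1.575, 0.501, -0.427, 1.55, 0.221, 1.138, -0.21], TCP at [0.166, -0.628, 0.227] pointing down, gripper open.
Joint ranges: [-2.88, 2.88], [-0.31, 2.03], [-1.54, 1.56], [0.2, 2.42], [-1.41, 4.55], [0.19, 2.02], [-2.57, 2.57]. Speed limits (rad/s): [2.57, 2.57, 3.14, 3.14, 3.14, 3.14, 3.14].

## Interface

Orientations are given as a unit quaternion [x, y, z, w].
In Python, from station import readout, optics, ticket gives the robot as it stands.
- The arm moves only by the shell command python3 -m jog 'ROWS' [FORCE]. ROWS is JSON, a list of rows, each a list of 3 entries, a list of its own where there are three numbers: the finger opening in m, from 0 to 0.0918, then the shift along the tool's x, y, z in m, then the turn about the tool's x in degrees. A call has 1 to 10 rows; each row is the pose to reach, as a shift and turn from the pose commanded when the call began, along the tool's axes at that moment; what a row does not reach only later rows make up. A row lasts 1/8 s, in which the tool goes at most 62.5 mm and 10.7 degrees, less where a joint would pass 70% of its speed; a pose out of reach is approached as far as the arm can. A call with a gripper value outside its range is refused whole. The fingers move at their own pace and stop on an object; FORCE is the grip in N (left out, the last holds). Time passes only in rows, so rows that repeat a pose let the fingers close. It gives the time, the measured TCP pose, the force and the opening at its end, in the units of the state.
- readout.read_state(): the state, without advancing time (a new reading comes with each control period).
- optics.get_image(name): name is "scene" or "top"; returns a dict with "color" (420x560x3 uint8, red, green, blue), "z_map" (420x560 float32, m along the optical axis (not along the pixel's ray), 0 where there is no reading), "vertical_fov" (degrees; the focal length in pixels is half the picture's height over the tangent of half this angle, whatever the lens; pixels are square), "cx", "cy" (the principal point, pixels), "dist_coeffs" ([k1, k2, p1, p2, k3] as OpenCV has them; the pictures are not rectified), "R" (3x3) and "t" (3): a world point X has camera coordinates R X + t. Camera axes: x right, y down, z forward; pixel columns grow to the right and rows downward; lengths in m; the calibration is good to about 2 mm. A picture is of the moment at which its call begins.
- ticket.job_done(): hands the job in, once; it reports no verdict.
The state is a dict: "clock": time; "joint_pos": joint angles; "qvel": joint speeds; "joint_efforts": joint torques, N m; "tool_pos": TCP position; "tcp_rot": TCP orientation; "contact_force": force on the tool from outside, world axes, zero at the start; "torque": the same for the moment, N m; "grip_width": finger opening in m.
Only numpy, scipy, OpenCV 4.12 (cv2) and the standard library are available. Lean on these libraries where they do the work, as an engineer would, in place of code of your own. Each camera call takes 0.05 s, during which the arm holds its last target. There are 200 camera calls.

## Task

Take the oldest reagent kit, the one at the low front end of the sloped roller lane, stand it on the analyser's sprung loading platform and press it down until the catch holds the platform down. Then load the new kit from the bench into the lane behind the other two, once they have rolled forward. The other two kits stay in the lane, and the bottle, jar and well plate stay where they are.

Things in the scene. Friction and masses are not known exactly. Their poses are not given: they have to be found in the camera images.
- lane: Fixed aluminium roller lane on grey legs. Origin on the bench; x points level from its low front to its high rear end, y across, z up. The floor rises 28 degrees towards +x from (x -90, z 40 mm) at the front lip, 225 mm along the slope; rear end open. Lip 26 mm and side guides 10 mm high, square to the floor; guides 4 mm thick, 58 mm apart inside. Room for three kits.
- lane_slot0 (a point): Point on the lane floor under the centre of a kit in the front place (against the lip); axes as lane. Kits stand square to the sloping floor, so their tops lean 28 degrees towards the low end, and slide down by themselves until they meet the lip or the next kit. A kit comes out best square to the floor past the lip, then also a little downhill, away from the next one.
- lane_slot1 (a point): Same for the second place, 60 mm further up the slope.
- lane_slot2 (a point): Same for the third place, another 60 mm up the slope: where the new kit ends up.
- kit_front: The oldest kit, at the low front end of the lane at the start: a stiff white plastic box, 60 x 50 x 60 mm tall, 60 mm along the lane, with a grey panel and two flat white discs on its flat top, 0.25 kg (varies). Origin at the centre of its underside, x along the 60 mm side, y along the 50 mm side, z out of its top. All kits are alike, the same either way round.
- kit_middle: Second in the lane at the start: the same 60 x 50 x 60 mm white reagent kit (0.25 kg, plain box with a grey panel on top); origin at the centre of its underside, x along the 60 mm side, y along the 50 mm side, z out of its top. Rolls forward to the front place when the oldest is gone.
- kit_rear: Third in the lane at the start: the same 60 x 50 x 60 mm white reagent kit (0.25 kg, plain box with a grey panel on top); origin at the centre of its underside, x along the 60 mm side, y along the 50 mm side, z out of its top. Rolls forward to the second place.
- kit_new: The new kit, standing upright on the bench to one side of the lane: the same 60 x 50 x 60 mm white reagent kit (0.25 kg, plain box with a grey panel on top); origin at the centre of its underside, x along the 60 mm side, y along the 50 mm side, z out of its top.
- lift: Fixed grey housing of the loading lift, 116 x 96 mm, 26 mm high, on the other side of the lane from the new kit; origin on the bench under the platform's centre, x points to the catch, y across, z up. The catch, a steel tooth between two black cheeks 62 mm high, stands at x 63 to 89 mm, y within 19 mm.
- lift_seat (a point): Centre of the platform's top face, where a kit's underside sits; moves with the platform (56 mm above the bench when up); axes as lift. A kit stands with its 60 mm side along x. Flat of about 65 mm (x) by 55 mm (y); round it rims rise about 7 mm, flared outwards to guide a kit in.
- lift_platform (a joint): Travel of the platform, m: 0 up, positive down, 0.022 at the bottom stop. Sprung: 8 N to start, 13.5 N at the bottom, plus up to 4 N to pass the catch; a kit's weight alone does not sink it. Pushed to about 0.020 or beyond, the catch springs over it, and when let go it stays at about 0.017.
- bottle: Bystander: amber bottle, 56 mm diameter, 130 mm tall, beyond the work; origin at the centre of its underside.
- jar: Bystander: white jar, 60 mm diameter, 75 mm tall, beyond the work; origin at the centre of its underside.
- well_plate: Bystander: grey well plate lying flat beyond the lane, 85 mm (x) x 127 mm (y) x 14 mm; origin at the centre of its underside.
Not all that is in view belongs to the job. Of the things that look like the lane, the larger one is meant. Leave any brown look-alike of the kit_rear alone.

How it is judged:
By the outcome, as a careful person would: the job done as asked, in the order asked, and still so for the second after the job is handed in, with the robot touching nothing.
It also fails if it takes over 62 s, if anything falls off the work surface, if the arm or the gripper's body presses on something with over 40 N, if the wrist force passes 120 N, or if a joint passes its speed limit or range.

## Working session

There is one attempt and no reset: what is moved stays moved. The work goes in short steps, Python scripts to look and compute and a shell command to move; the robot and the scene stay as the last step left them, time stands still between calls to the robot, and variables do not carry over. Pictures are saved under pics/ and viewed, about 8 in all and at most 12, crops included, and the job is handed in when it is done.

```bash
ls; mkdir -p pics
cat > h.py <<'E'
import numpy as np, cv2
from station import readout, optics, ticket
from scipy.spatial.transform import Rotation as Ro
def grab(name,fn=None):
    im=optics.get_image(name)
    if fn: cv2.imwrite('pics/'+fn,im['color'][:,:,::-1])
    np.save('last_'+name+'.npy',im,allow_pickle=True)
    return im
def last(name): return np.load('last_'+name+'.npy',allow_pickle=True).item()
def cloud(im):
    h,w=im['z_map'].shape; f=h/2/np.tan(np.radians(im['vertical_fov'])/2)
    K=np.array([[f,0,im['cx']],[0,f,im['cy']],[0,0,1]])
    v,u=np.mgrid[:h,:w]; p=np.stack([u.ravel(),v.ravel()],1).astype(np.float64)[:,None]
    n=cv2.undistortPoints(p,K,np.array(im['dist_coeffs'],float))[:,0]
    z=im['z_map'].ravel(); C=np.c_[n*z[:,None],z]
    X=(C-np.array(im['t']))@np.array(im['R']); X[z==0]=np.nan
    return X.reshape(h,w,3)
E
python3 - <<'E'
from h import *
for n in('scene','top'):
    im=grab(n,n+'0.png'); print(n,im['vertical_fov'],im['dist_coeffs'],im['t'],-np.array(im['R']).T@im['t'])
s=readout.read_state();print(s); print(Ro.from_quat(s['tcp_rot']).as_matrix().round(3))
E
```

```text
pics
scene 52.190490801226254 [-0.06734984  0.          0.          0.          0.        ] [-0.32719183 -0.24875787  1.37296645] [ 1.19247919 -0.380299    0.69809591]
top 56.60550174287749 [-0.10023169  0.          0.          0.          0.        ] [-0.00573517  0.6033518   0.91664901] [0.44033657 0.01029796 1.00514145]
{'clock': 0.1, 'joint_pos': array([ 1.57519371,  0.50175388, -0.42676709,  1.55132314,  0.22079604,
        1.13828919, -0.21028824]), 'qvel': array([ 3.40155223e-04, -3.53210722e-03,  9.88925423e-04, -2.78209234e-03,
        3.74269124e-04,  3.46883142e-05,  2.06073622e-04]), 'joint_efforts': array([-1.18652396e-02, -5.67871284e+01, -5.83868891e+00, -2.79918569e+01,
       -6.90766051e-02,  2.40180345e-02,  2.06441490e-05]), 'tool_pos': array([ 0.16613184, -0.62777274,  0.22578791]), 'tcp_rot': array([ 0.4316805 ,  0.56081638, -0.43090764,  0.559871  ]), 'contact_force': array([ 0.09016385, -0.10585524,  0.3259373 ]), 'torque': array([ 0.02207546, -0.06880021,  0.03946883]), 'grip_width': 0.09201993724493397}
[[-0.     0.967  0.256]
 [ 0.002  0.256 -0.967]
 [-1.     0.    -0.002]]
```

View pics/top0.png

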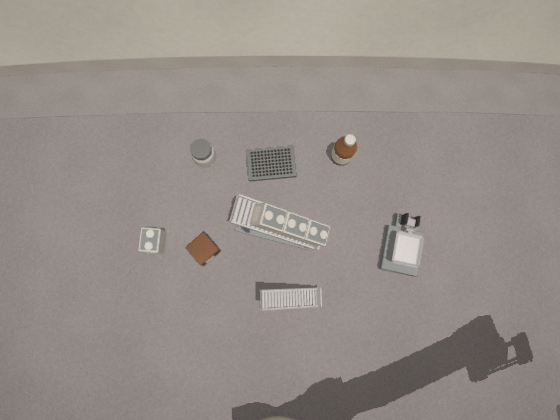

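View pics/scene0.png

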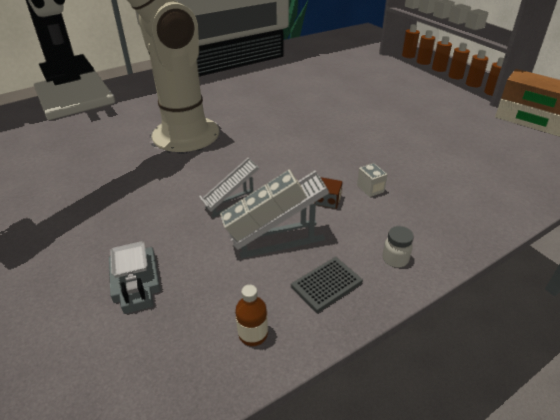

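The top view shows the three kits in the lane at about (265–325, 215–235), low end to the right. The lift is at (405,248) with its catch at (410,218), the new kit at (150,240), the brown decoy at (202,248) and a smaller lane at (290,298). Next I'll measure these from depth.

Run:
```python
from h import *
T=last('top');X=cloud(T);c=T['color'].astype(int)
def sel(r0,r1,c0,c1,zl,zh):
    m=np.zeros(X.shape[:2],bool);m[r0:r1,c0:c1]=True
    m&=(X[...,2]>zl)&(X[...,2]<zh);return m
def rect(m):
    P=X[m];r=cv2.minAreaRect((P[:,:2]*1000).astype(np.float32));return P.shape,P.mean(0).round(4),np.round(r[0],1),np.round(r[1],1),round(r[2],1),P[:,2].min().round(4),np.median(P[:,2]).round(4)
print('bench',np.nanmedian(X[300:330,150:220,2]))
print('new top',rect(sel(220,260,130,172,.05,.07)))
print('platform',rect(sel(220,290,375,430,.045,.075)))
print('housing',rect(sel(220,290,375,430,.018,.034)))
print('catch',rect(sel(200,250,385,430,.04,.07)))
for z0,z1 in((.054,.058),(.058,.062),(.062,.067)): print(z0,rect(sel(226,290,375,430,z0,z1)))
print('cheeks',rect(sel(200,228,385,430,.05,.075)))
# lane: kit tops
m=sel(190,255,225,335,.09,.3)
P=X[m]; 
# RANSAC-less: height along pca
print('lane all',rect(m))
for p in ((227,265),(230,275),(232,287),(236,303),(238,313),(241,322),(231,281),(237,308),(243,328),(222,262),(206,242),(214,257),(245,330)): print(p,X[p].round(4),c[p])
S=last('scene');Y=cloud(S)
np.save('Xs.npy',Y)
big=cv2.resize(T['color'][185:285,125:435,::-1],None,fx=2.58,fy=2.58,interpolation=cv2.INTER_CUBIC);cv2.imwrite('pics/crop.png',big)
b2=cv2.resize(S['color'][150:260,190:390,::-1],None,fx=4,fy=4,interpolation=cv2.INTER_CUBIC);cv2.imwrite('pics/crop2.png',b2)
```

```text
bench 0.0009752190595180202
new top ((504, 3), array([0.5408, 0.3039, 0.0608]), array([541.7, 305. ]), array([52.3, 58.4]), 85.5, np.float64(0.0501), np.float64(0.0612))
platform ((1019, 3), array([ 0.5179, -0.3307,  0.0584]), array([ 527.5, -332.6]), array([ 71.1, 117.6]), 75.8, np.float64(0.045), np.float64(0.058))
housing ((848, 3), array([ 0.5079, -0.3098,  0.0268]), array([ 517.1, -328.5]), array([ 97.3, 132.7]), 76.2, np.float64(0.0181), np.float64(0.0269))
catch ((684, 3), array([ 0.5432, -0.3342,  0.0575]), array([ 547.6, -337.4]), array([71.4, 96.5]), 76.5, np.float64(0.04), np.float64(0.0576))
0.054 ((412, 3), array([ 0.5111, -0.3292,  0.0565]), array([ 522. , -330.9]), array([60.3, 99.1]), 74.5, np.float64(0.054), np.float64(0.0566))
0.058 ((316, 3), array([ 0.5121, -0.3283,  0.0594]), array([ 514.6, -329.4]), array([68. , 90.2]), 72.8, np.float64(0.058), np.float64(0.0592))
0.062 ((158, 3), array([ 0.5083, -0.3292,  0.0638]), array([ 508.7, -327.2]), array([69.8, 78.5]), 75.8, np.float64(0.062), np.float64(0.0636))
cheeks ((145, 3), array([ 0.5791, -0.3432,  0.0575]), arr
[... 195 characters left out ...]
 np.float64(0.0903), np.float64(0.1377))
(227, 265) [0.5548 0.0207 0.1609] [138 133 123]
(230, 275) [ 0.5489 -0.0012  0.1532] [136 130 122]
(232, 287) [ 0.5449 -0.0278  0.1469] [205 200 189]
(236, 303) [ 0.5379 -0.065   0.1248] [153 152 147]
(238, 313) [ 0.5341 -0.0888  0.114 ] [141 143 138]
(241, 322) [ 0.528  -0.1111  0.1016] [145 148 143]
(231, 281) [ 0.547  -0.0145  0.1489] [188 181 172]
(237, 308) [ 0.5359 -0.0768  0.1201] [151 152 145]
(243, 328) [ 0.5322 -0.1398  0.0025] [154 147 142]
(222, 262) [0.5638 0.0268 0.1756] [170 167 159]
(206, 242) [0.6066 0.0724 0.1378] [199 192 189]
(214, 257) [0.5842 0.0379 0.1591] [170 162 147]
(245, 330) [ 5.271e-01 -1.452e-01  1.000e-04] [153 145 142]
```

View pics/crop2.png

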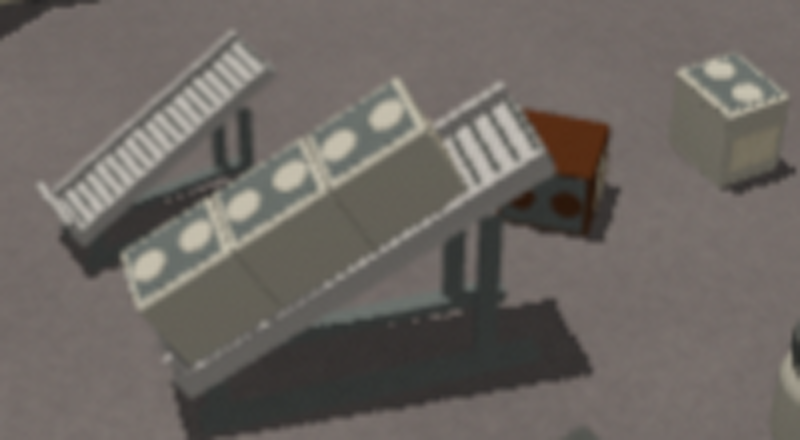

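View pics/crop.png

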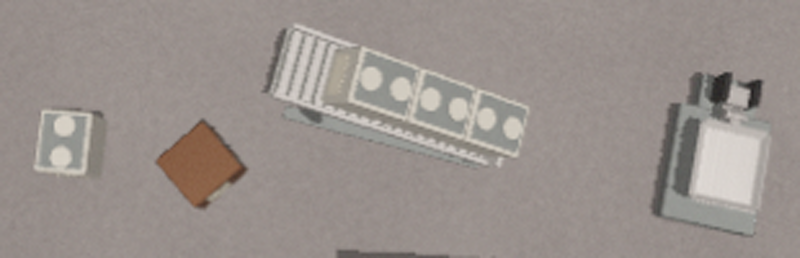

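The crops confirm the low end is at the right (−y) and the tops lean that way. The new kit's discs lie along world x, which is its 60 mm side. Next I'll fit the kit-top plane and the lift pose.

Run:
```python
from h import *
t28=np.tan(np.radians(28))
for n,(r0,r1,c0,c1),(l0,l1,l2,l3) in (('top',(195,255,225,335),(205,285,375,430)),('scene',(165,250,215,335),(235,310,100,165))):
    X=cloud(last(n))*1000
    P=X[r0:r1,c0:c1].reshape(-1,3);P=P[(P[:,2]>80)&(P[:,2]<200)&(P[:,0]>490)&(P[:,1]<60)]
    rng=np.random.default_rng(0);best=(0,)
    for _ in range(3000):
        a=P[rng.choice(len(P),3,False)];nn=np.cross(a[1]-a[0],a[2]-a[0]);nn/=np.linalg.norm(nn)+1e-9
        nn*=np.sign(nn[2]) or 1
        if abs(nn[2]-.883)>.04: continue
        k=np.abs((P-a[0])@nn)<2
        if k.sum()>best[0]: best=(k.sum(),k)
    Q=P[best[1]];c=Q.mean(0);nn=np.linalg.svd(Q-c,full_matrices=False)[2][2];nn*=np.sign(nn[2])
    yawn=np.degrees(np.arctan2(-nn[1],-nn[0]))
    r=cv2.minAreaRect(Q[:,:2].astype(np.float32))
    g=np.array([np.cos(np.radians(74.5)),np.sin(np.radians(74.5))]);o=np.array([-g[1],g[0]])
    u=Q[:,:2]@g;v=Q[:,:2]@o
    off=np.median((Q[:,2]-155.8)/t28-u)
    print(n,len(Q),'tilt',np.degrees(np.arccos(nn[2])),'yaw',yawn,'rect',r,'\n laneorig u by plane',-off,'u ext',np.percentile(u,[1,99]),'->',np.percentile(u,1)+91.7+26.5,np.percentile(u,99)-14.3-26.5,'v',np.percentile(v,[1,50,99]))
    # lane x->world origin
    P=X[l0:l1,l2:l3].reshape(-1,3)
    for z0,z1 in((50,59),(60,66),(20,30)):
        q=P[(P[:,2]>z0)&(P[:,2]<z1)];ya=np.radians(-14);e=np.array([np.cos(ya),np.sin(ya)]);f=np.array([-e[1],e[0]])
        print(' lift',z0,len(q),np.percentile(q[:,:2]@e,[2,98]),np.percentile(q[:,:2]@f,[2,98]),cv2.minAreaRect(q[:,:2].astype(np.float32)))
    P=X[220:260,130:172].reshape(-1,3) if n=='top' else X[155:200,350:395].reshape(-1,3)
    q=P[(P[:,2]>57)&(P[:,2]<65)];print(' new',len(q),cv2.minAreaRect(q[:,:2].astype(np.float32)),np.median(q,0))
```

```text
top 1255 tilt 27.820987784334815 yaw 74.82305210987032 rect ((561.6918334960938, -48.599464416503906), (159.2735595703125, 49.90471267700195), 74.52693176269531) 
 laneorig u by plane 137.87307017530742 u ext [ 25.65531257 181.08804366] -> 143.85531257389036 140.2880436574709 v [-578.38205211 -554.43824179 -530.48973013]
 lift 50 645 [541.3115544  650.23196067] [-223.82857961 -167.23080232] ((533.97021484375, -335.5560302734375), (63.24406051635742, 124.47501373291016), 74.66959381103516)
 lift 60 296 [534.07064374 658.04696938] [-228.31937667 -159.76002604] ((532.4473876953125, -333.2371826171875), (69.82361602783203, 127.52608489990234), 75.83468627929688)
 lift 20 826 [516.33632061 659.6404986 ] [-239.26526576 -145.95851189] ((525.3792724609375, -330.5408630371094), (97.34099578857422, 149.68006896972656), 76.22491455078125)
 new 473 ((541.7191772460938, 305.0036315917969), (51.83559799194336, 58.7536506652832), 84.65508270263672) [540.11349366 304.90756934  61.32036269]
scene 1136 tilt 27.937089853686757 yaw 75.66211568798741 rect ((565.5109252929688, -50.16271209716797), (157.18
[... 180 characters left out ...]
1933 -560.35100854 -533.95312102]
 lift 50 1010 [538.63270635 663.00247539] [-224.27639702 -164.58388048] ((534.0646362304688, -333.1138916015625), (64.35169982910156, 135.13729858398438), 77.09086608886719)
 lift 60 229 [535.54311762 663.53457101] [-228.39841969 -158.7559646 ] ((535.5125732421875, -333.2152099609375), (70.66398620605469, 132.79302978515625), 76.31157684326172)
 lift 20 1108 [526.35871577 666.97615744] [-240.87596153 -148.0822658 ] ((528.38134765625, -332.2060546875), (95.21868133544922, 151.2753143310547), 76.77522277832031)
 new 210 ((545.3426513671875, 303.67987060546875), (50.437782287597656, 59.87820053100586), 83.04087829589844) [545.57583257 301.81227872  58.44107509]
```

```bash
cat >> h.py <<'E'
def plan(*tg):
    s=readout.read_state();R=Ro.from_quat(s['tcp_rot']).as_matrix();p=np.array(s['tool_pos'])
    yaw=np.degrees(np.arctan2(R[1,2],R[0,2]))
    print('t',round(s['clock'],2),'pos',(p*1000).round(1),'jawyaw',yaw.round(1),'F',np.round(s['contact_force'],1),'w',round(s['grip_width']*1000,1))
    for x,y,z,j in tg:
        d=R.T@(np.array([x,y,z])/1000-p); print((x,y,z,j),'shift',(d*1000).round(1),'turn',round(-((j-yaw+180)%360-180),1))
E
python3 -c "
from h import *
plan((553,-87,200,-15.6))"
python3 -m jog '[[0.0918,[0,0.05,-0.04],0],[0.0918,[0,0.1,-0.083],-5],[0.0918,[0,0.15,-0.124],-14],[0.0918,[0,0.2,-0.165],-23],[0.0918,[0,0.25,-0.207],-32],[0.0918,[0,0.3,-0.248],-41],[0.0918,[0,0.35,-0.289],-50],[0.0918,[0.0,0.4,-0.33],-59.5],[0.0918,[0,0.45,-0.372],-59.5],[0.0918,[0,0.5,-0.413],-59.5]]'
python3 -c "
from h import *
plan((553,-87,140,-15.6),(553,-87,79,-15.6))"
```

```text
t 0.1 pos [ 166.1 -627.8  225.8] jawyaw -75.2 F [ 0.1 -0.1  0.3] w 92.0
(553, -87, 200, -15.6) shift [  26.5  512.4 -423.7] turn -59.6
clock: 1.35
tool_pos: [0.5309, -0.119, 0.2265]
tcp_rot: [0.097, 0.701, -0.097, 0.7]
contact_force: [0.3, -0.9, 0.8]
grip_width: 0.0917
t 1.35 pos [ 530.9 -119.   226.5] jawyaw -15.7 F [ 0.3 -0.9  0.8] w 91.7
(553, -87, 140, -15.6) shift [86.5 36.8 12.6] turn -0.1
(553, -87, 79, -15.6) shift [147.5  36.8  12.6] turn -0.1
```

```bash
python3 -m jog '[[0.0918,[0,0.014,0.002],0],[0.0918,[0,0.014,0.002],0],[0.0918,[0,0.014,0.002],0]]'
python3 -c "
from h import *
plan((553,-87,140,-15.6),(553,-87,79,-15.6))
T=grab('top');cv2.imwrite('pics/a.png',cv2.resize(T['color'][170:280,210:360,::-1],None,fx=4,fy=4,interpolation=cv2.INTER_CUBIC))"
```

```text
clock: 1.72
tool_pos: [0.5349, -0.1095, 0.2262]
tcp_rot: [0.097, 0.701, -0.098, 0.7]
contact_force: [1.0, 0.1, 0.1]
grip_width: 0.0921
t 1.73 pos [ 534.9 -109.5  226.2] jawyaw -15.8 F [1.  0.1 0.1] w 92.1
(553, -87, 140, -15.6) shift [86.2 26.7 11.3] turn -0.2
(553, -87, 79, -15.6) shift [147.2  26.8  11.4] turn -0.2
```

```bash
python3 -m jog '[[0.0918,[0.03,0.0267,0.0113],0],[0.0918,[0.06,0.0267,0.0113],0],[0.0918,[0.09,0.0267,0.0113],0],[0.0918,[0.09,0.0267,0.0113],0]]'
python3 -c "
from h import *
plan((553,-87,79,-15.6))
T=grab('top');S=grab('scene');cv2.imwrite('pics/a.png',np.vstack([cv2.resize(c[:,:,::-1],(600,300),interpolation=cv2.INTER_CUBIC) for c in (T['color'][180:270,220:400],S['color'][140:240,190:390])]))"
```

```text
clock: 2.28
tool_pos: [0.5515, -0.0867, 0.1346]
tcp_rot: [0.097, 0.702, -0.098, 0.699]
contact_force: [0.0, -0.1, 0.4]
grip_width: 0.0919
t 2.27 pos [551.5 -86.7 134.6] jawyaw -15.8 F [ 0.  -0.1  0.4] w 91.9
(553, -87, 79, -15.6) shift [55.6  0.1  1.8] turn -0.2
```

View pics/a.png

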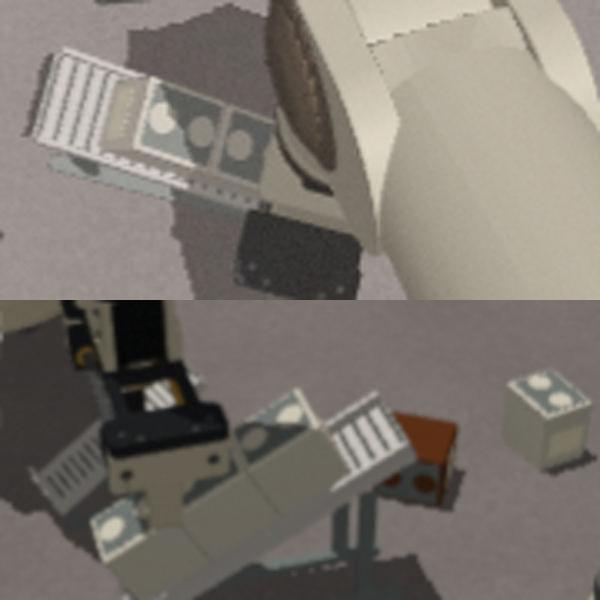

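The scene crop shows the near finger at about (165,510), over the front kit. The front/middle seam is at about (205,555), uphill of the finger. The new kit and the decoy haven't moved. Descending and gripping.

```bash
python3 -m jog '[[0.0918,[0.02,-0.002,0.002],0],[0.0918,[0.04,-0.002,0.002],0],[0.0918,[0.055,-0.002,0.002],0],[0.0918,[0.055,-0.002,0.002],0],[0.04,[0.055,-0.002,0.002],0],[0.04,[0.055,-0.002,0.002],0],[0.04,[0.055,-0.002,0.002],0],[0.04,[0.055,-0.002,0.002],0]]' 20
python3 -c "
from h import *
plan((553,-87,79,-15.6))"
```

```text
clock: 3.38
tool_pos: [0.5556, -0.0872, 0.0821]
tcp_rot: [0.096, 0.7, -0.097, 0.701]
contact_force: [-6.8, 1.6, 4.5]
grip_width: 0.0564
t 3.38 pos [555.6 -87.2  82.1] jawyaw -15.7 F [-6.8  1.6  4.5] w 56.4
(553, -87, 79, -15.6) shift [ 3.1 -0.5 -2.6] turn -0.1
```

```bash
python3 -m jog '[[0.04,[0,0,-0.001],0],[0.04,[0,0,-0.002],0],[0.04,[0,0,-0.003],0]]' 20
python3 -c "
from h import *
plan((553,-87,79,-15.6))"
```

```text
clock: 3.75
tool_pos: [0.5534, -0.0866, 0.0817]
tcp_rot: [0.097, 0.7, -0.096, 0.701]
contact_force: [2.1, -0.2, -3.9]
grip_width: 0.05
t 3.75 pos [553.4 -86.6  81.7] jawyaw -15.7 F [ 2.1 -0.2 -3.9] w 50.0
(553, -87, 79, -15.6) shift [ 2.7 -0.4 -0.2] turn -0.1
```

```bash
python3 -m jog '[[0.04,[-0.009,-0.005,0],0],[0.04,[-0.018,-0.0095,0],0],[0.04,[-0.0265,-0.014,0],0],[0.04,[-0.0355,-0.019,0],0],[0.04,[-0.047,-0.03,0],0],[0.04,[-0.065,-0.05,0],0],[0.04,[-0.09,-0.085,0],0],[0.04,[-0.1,-0.11,0],0],[0.04,[-0.1,-0.11,0],0]]' 20
python3 -c "
from h import *
plan((509.5,-327,170,-103.8))
T=grab('top');S=grab('scene');cv2.imwrite('pics/b.png',np.vstack([cv2.resize(c[:,:,::-1],(600,300),interpolation=cv2.INTER_CUBIC) for c in (T['color'][180:270,220:400],S['color'][140:250,130:350])]))"
```

```text
clock: 4.88
tool_pos: [0.5225, -0.1961, 0.183]
tcp_rot: [0.097, 0.7, -0.099, 0.701]
contact_force: [-0.4, -0.5, -3.4]
grip_width: 0.0502
t 4.88 pos [ 522.5 -196.1  183. ] jawyaw -16.0 F [-0.4 -0.5 -3.4] w 50.2
(509.5, -327, 170, -103.8) shift [  13.3 -129.4   23.5] turn 87.8
```

View pics/b.png

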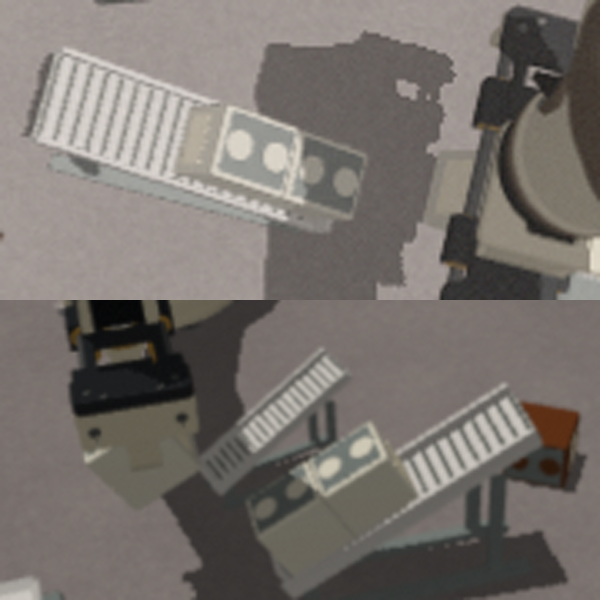

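Two kits have rolled forward to the lip. The held kit shows in the scene crop with corners at about (85,460), (140,505) and (200,465). I'll check its tilt in the grip.

Run:
```python
from h import *
X=cloud(last('scene'))*1000
g=np.array([.269,.963]);o=np.array([-g[1],g[0]]) 
W=X[170:225,145:215].reshape(-1,3)
c=np.array([522.5,-196.1])
q=np.c_[(W[:,:2]-c)@g,(W[:,:2]-c)@o,W[:,2]]
k=q[(np.abs(q[:,1]+25)<5)&(q[:,2]>100)&(q[:,2]<225)&(np.abs(q[:,0])<70)]  # +x side face
print(len(k)); r=cv2.minAreaRect(k[:,[0,2]].astype(np.float32));print(r,cv2.boxPoints(r).round())
plan((494.4,-323.3,125,-103.8),(494.4,-323.3,98,-103.8))
```

```text
566
((1.148747444152832, 180.47909545898438), (60.735382080078125, 61.657386779785156), 27.064403533935547) [[-40. 194.]
 [-12. 139.]
 [ 42. 167.]
 [ 14. 222.]]
t 4.97 pos [ 522.7 -192.3  182.1] jawyaw -15.7 F [-0.2  0.3 -3. ] w 50.0
(494.4, -323.3, 125, -103.8) shift [  57.  -133.8    8.2] turn 88.1
(494.4, -323.3, 98, -103.8) shift [  84.  -133.8    8.2] turn 88.1
```

Tilt is 27° with the lowest edge 12 mm downhill and 43 mm below the TCP, as computed. Moving over the lift.

```bash
python3 -m jog '[[0.04,[0,-0.02,0.001],10],[0.04,[0,-0.04,0.002],20],[0.04,[0,-0.06,0.004],30],[0.04,[0,-0.08,0.005],40],[0.04,[0,-0.1,0.006],50],[0.04,[0.01,-0.12,0.007],60],[0.04,[0.02,-0.134,0.008],70],[0.04,[0.035,-0.134,0.008],80],[0.04,[0.05,-0.134,0.008],88.1],[0.04,[0.05,-0.134,0.008],88.1]]' 20
python3 -m jog '[[0.04,[0,0,0],0],[0.04,[0,0,0],0]]'
python3 -c "
from h import *
plan((494.4,-323.3,104,-103.8),(494.4,-323.3,98,-103.8))"
```

```text
clock: 6.22
tool_pos: [0.4939, -0.321, 0.1301]
tcp_rot: [-0.555, -0.439, 0.556, -0.436]
contact_force: [-1.2, 0.0, -3.2]
grip_width: 0.0497
clock: 6.48
tool_pos: [0.4951, -0.3233, 0.1325]
tcp_rot: [0.556, 0.437, -0.556, 0.437]
contact_force: [0.8, 0.6, -1.8]
grip_width: 0.0498
t 6.47 pos [ 495.1 -323.3  132.5] jawyaw -103.6 F [ 0.8  0.6 -1.8] w 49.8
(494.4, -323.3, 104, -103.8) shift [28.5 -0.7  0.2] turn 0.2
(494.4, -323.3, 98, -103.8) shift [34.5 -0.7  0.2] turn 0.2
```

```bash
python3 -m jog '[[0.04,[0.012,0,0],0],[0.04,[0.022,0,0],0],[0.04,[0.029,0,0],0],[0.04,[0.033,0,0],0],[0.04,[0.035,0,0],0],[0.04,[0.035,0,0],0]]' 20
python3 -c "
from h import *
plan((494.4,-323.3,98,-103.8))
S=grab('scene');T=grab('top');cv2.imwrite('pics/c.png',np.hstack([cv2.resize(c[:,:,::-1],(400,400),interpolation=cv2.INTER_CUBIC) for c in (T['color'][190:290,350:450],S['color'][210:310,80:180])]))"
```

```text
clock: 7.22
tool_pos: [0.4944, -0.3233, 0.0973]
tcp_rot: [-0.556, -0.436, 0.556, -0.436]
contact_force: [-2.0, 1.4, 2.3]
grip_width: 0.0497
t 7.22 pos [ 494.4 -323.3   97.3] jawyaw -103.8 F [-2.   1.4  2.3] w 49.7
(494.4, -323.3, 98, -103.8) shift [-0.7  0.  -0. ] turn 0.0
```

View pics/c.png

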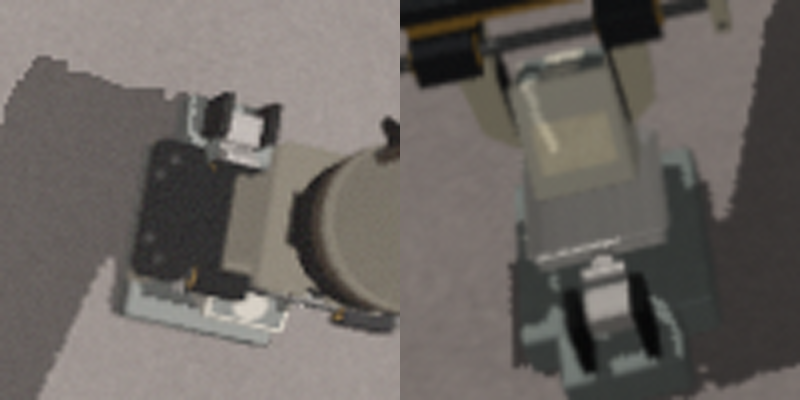

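The left (top) view shows the gripper over the lift. The right (scene) view shows the tilted kit's rear face at x 520–635 over the platform rim at x 527–668. I'll check the lateral centring numerically.

Run:
```python
from h import *
S=last('scene');X=cloud(S)*1000
ya=np.radians(-13.8);e=np.array([np.cos(ya),np.sin(ya)]);f=np.array([-e[1],e[0]]);c=np.array([509.5,-327])
W=X[210:290,95:160].reshape(-1,3);q=np.c_[(W[:,:2]-c)@e,(W[:,:2]-c)@f,W[:,2]]
for z0,z1 in((58,65),(90,100),(100,110),(110,120)):
    k=q[(q[:,2]>z0)&(q[:,2]<z1)&(np.abs(q[:,0])<55)&(np.abs(q[:,1])<60)]
    if z0>60: k=k[k[:,0]>0]
    print(z0,len(k),np.percentile(k[:,0],[2,50,98]).round(1),np.percentile(k[:,1],[2,50,98]).round(1))
```

```text
58 179 [-36.   16.8  42.5] [-34.8   1.7  35.2]
90 147 [12.6 17.8 22.4] [-21.7   2.   25.7]
100 150 [ 6.4 12.6 17.2] [-22.7   0.8  25.3]
110 149 [ 2.1  7.3 12.2] [-22.8   1.6  25.3]
```

```bash
python3 -m jog '[[0.04,[0,0,0.0005],0],[0.04,[0.001,0.004,0.001],0],[0.04,[0.002,0.0073,0.0013],0],[0.04,[0.0035,0.011,0.0013],0],[0.04,[0.005,0.0143,0.0013],0],[0.04,[0.007,0.0178,0.0013],0],[0.04,[0.009,0.021,0.0013],0],[0.04,[0.011,0.024,0.0013],0],[0.04,[0.0133,0.0268,0.0013],0],[0.04,[0.0133,0.0268,0.0013],0]]' 6
python3 - <<'E'
from h import *
plan((509.5,-327,98,-103.8))
X=cloud(grab('scene'))*1000
ya=np.radians(-13.8);e=np.array([np.cos(ya),np.sin(ya)]);f=np.array([-e[1],e[0]]);c=np.array([509.5,-327])
W=X[210:290,95:160].reshape(-1,3);q=np.c_[(W[:,:2]-c)@e,(W[:,:2]-c)@f,W[:,2]]
for z0,z1 in((58,65),(70,75),(80,85),(90,95),(100,105),(110,120)):
    k=q[(q[:,2]>z0)&(q[:,2]<z1)&(np.abs(q[:,0])<55)&(np.abs(q[:,1])<60)]
    if z0>65: k=k[k[:,0]>0]
    if len(k):print(z0,len(k),np.percentile(k[:,0],[2,50,98]).round(1),np.percentile(k[:,1],[2,50,98]).round(1))
E
```

```text
clock: 8.57
tool_pos: [0.5199, -0.3313, 0.0835]
tcp_rot: [-0.556, -0.437, 0.557, -0.436]
contact_force: [-1.9, 1.6, 2.8]
grip_width: 0.0496
t 8.57 pos [ 519.9 -331.3   83.5] jawyaw -103.8 F [-1.9  1.6  2.8] w 49.6
(509.5, -327, 98, -103.8) shift [-14.5 -11.1  -1.7] turn 0.0
58 185 [-6.2 31.6 41.9] [-34.6   2.7  35.1]
70 50 [29.4 32.2 34.1] [-24.   -2.4  22.4]
80 54 [20.9 32.  34.3] [-29.2   0.7  25.4]
90 76 [20.9 31.4 34.1] [-37.4  -0.3  33.8]
100 86 [22.3 30.8 34.2] [-40.3   0.3  41. ]
110 425 [ 2.1 22.3 33.1] [-41.1  -1.6  39.8]
```

The kit is nearly level: the rear face is at x≈32 low and ≈31 high, and it's laterally centred. Releasing, then pressing from the top with closed fingers.

```bash
python3 -m jog '[[0.085,[0,0,0],0],[0.085,[0,0,0],0],[0.085,[0,0,0],0],[0.085,[0,0,0],0],[0.085,[-0.02,-0.003,0],0],[0.085,[-0.045,-0.006,0],0],[0.085,[-0.06,-0.009,0],0],[0.0,[-0.06,-0.009,0],0],[0.0,[-0.06,-0.009,0],0],[0.0,[-0.06,-0.009,0],0]]' 10
python3 -m jog '[[0.0,[0,0,0],0],[0.0,[0,0,0],0],[0.0,[0,0,0],0]]' 10
python3 - <<'E'
from h import *
plan((511.2,-327.4,118,-103.8))
S=grab('scene');X=cloud(S)*1000
cv2.imwrite('pics/d.png',cv2.resize(S['color'][200:310,80:190,::-1],(500,500),interpolation=cv2.INTER_CUBIC))
ya=np.radians(-13.8);e=np.array([np.cos(ya),np.sin(ya)]);f=np.array([-e[1],e[0]]);c=np.array([509.5,-327])
W=X[200:290,95:160].reshape(-1,3);q=np.c_[(W[:,:2]-c)@e,(W[:,:2]-c)@f,W[:,2]]
for z0,z1 in((70,75),(80,85),(90,95),(100,105),(112,120)):
    k=q[(q[:,2]>z0)&(q[:,2]<z1)&(np.abs(q[:,0])<55)&(np.abs(q[:,1])<30)]
    if len(k):print(z0,len(k),np.percentile(k[:,0],[2,50,98]).round(1),np.percentile(k[:,1],[2,50,98]).round(1),np.median(k[:,2]))
E
```

```text
clock: 9.88
tool_pos: [0.5108, -0.3286, 0.1425]
tcp_rot: [-0.556, -0.437, 0.556, -0.436]
contact_force: [0.5, -0.8, -1.1]
grip_width: 0.0597
clock: 10.25
tool_pos: [0.5114, -0.3288, 0.1432]
tcp_rot: [0.556, 0.437, -0.556, 0.436]
contact_force: [0.5, 0.9, 1.0]
grip_width: 0.0294
t 10.25 pos [ 511.4 -328.8  143.2] jawyaw -103.8 F [0.5 0.9 1. ] w 29.4
(511.2, -327.4, 118, -103.8) shift [25.2 -0.5 -1.3] turn 0.0
70 55 [-15.5  32.6  34.7] [-24.2   0.1  24.1] 72.99555149017722
80 53 [-17.5  32.   34.7] [-23.5   4.7  24.2] 83.23018700129471
90 58 [-16.6  32.   34.9] [-24.4   2.7  24.1] 92.45152493537135
100 61 [-14.9  31.6  33.3] [-23.    1.6  24.1] 102.09132307480262
112 534 [-24.3   7.4  32.6] [-24.3  -0.3  23.2] 115.75492355289452
```

View pics/d.png

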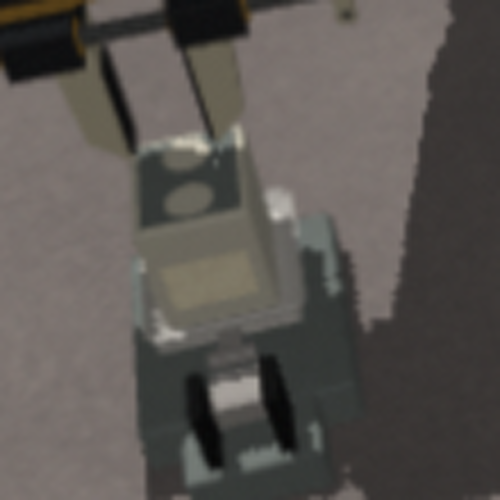

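The kit stands flat in the platform: front face around (215,280), rims visible, top at 116 mm as expected. Pressing down.

```bash
python3 -m jog '[[0.0,[0.01,-0.0005,-0.001],0],[0.0,[0.02,-0.0005,-0.001],0],[0.0,[0.025,-0.0005,-0.001],0],[0.0,[0.03,-0.0005,-0.001],0],[0.0,[0.034,-0.0005,-0.001],0],[0.0,[0.038,-0.0005,-0.001],0],[0.0,[0.042,-0.0005,-0.001],0],[0.0,[0.046,-0.0005,-0.001],0],[0.0,[0.048,-0.0005,-0.001],0],[0.0,[0.048,-0.0005,-0.001],0]]' 10
python3 -c "
from h import *
plan((511.2,-327.4,95,-103.8))"
```

```text
clock: 11.55
tool_pos: [0.5107, -0.3276, 0.0961]
tcp_rot: [-0.556, -0.437, 0.557, -0.436]
contact_force: [-3.1, 1.7, 8.5]
grip_width: 0.0005
t 11.55 pos [ 510.7 -327.6   96.1] jawyaw -103.8 F [-3.1  1.7  8.5] w 0.5
(511.2, -327.4, 95, -103.8) shift [ 1.1  0.4 -0.3] turn 0.0
```

```bash
python3 -m jog '[[0.0,[0.001,0,0],0],[0.0,[0.002,0,0],0],[0.0,[0.003,0,0],0],[0.0,[0.004,0,0],0],[0.0,[0.004,0,0],0]]' 10
python3 -c "
from h import *
plan((511.2,-327.4,95,-103.8))"
```

```text
clock: 12.18
tool_pos: [0.511, -0.3278, 0.0942]
tcp_rot: [-0.556, -0.436, 0.557, -0.437]
contact_force: [-8.2, 4.2, 21.3]
grip_width: 0.0005
t 12.18 pos [ 511.  -327.8   94.2] jawyaw -103.8 F [-8.2  4.2 21.3] w 0.5
(511.2, -327.4, 95, -103.8) shift [-0.8  0.1 -0.4] turn 0.0
```

```bash
python3 -m jog '[[0.0,[0.001,0,0],0],[0.0,[0.002,0,0],0],[0.0,[0.002,0,0],0]]' 10
python3 -m jog '[[0.0,[-0.01,0,0],0],[0.0,[-0.03,0,0],0],[0.0,[-0.07,0,0],0],[0.0,[-0.11,0,0],0],[0.0,[-0.11,0,0],0],[0.0918,[-0.11,0,0],0],[0.0918,[-0.11,0,0],0]]'
python3 - <<'E'
from h import *
S=grab('scene');X=cloud(S)*1000
ya=np.radians(-13.8);e=np.array([np.cos(ya),np.sin(ya)]);f=np.array([-e[1],e[0]]);c=np.array([509.5,-327])
W=X[200:300,90:160].reshape(-1,3);q=np.c_[(W[:,:2]-c)@e,(W[:,:2]-c)@f,W[:,2]]
k=q[(q[:,2]>90)&(q[:,2]<120)&(np.abs(q[:,0])<28)&(np.abs(q[:,1])<23)]
print('top z',np.percentile(k[:,2],[5,50,95]),len(k))
plan((543,304.5,220,-96),(540,0,240,-96))
E
```

```text
clock: 12.55
tool_pos: [0.5113, -0.3279, 0.0941]
tcp_rot: [-0.556, -0.436, 0.557, -0.437]
contact_force: [-11.5, 6.4, 34.0]
grip_width: 0.0002
clock: 13.42
tool_pos: [0.5102, -0.3274, 0.1981]
tcp_rot: [-0.556, -0.437, 0.557, -0.436]
contact_force: [0.2, -1.0, -0.4]
grip_width: 0.0155
top z [ 97.05002127  98.90551404 100.67620778] 440
t 13.47 pos [ 510.3 -327.4  198.1] jawyaw -103.8 F [ 0.3 -0.4  0.2] w 20.0
(543, 304.5, 220, -96) shift [ -21.1 -118.7 -621.5] turn -7.8
(540, 0, 240, -96) shift [ -41.5  -49.2 -325.1] turn -7.8
```

Kit top is at 99 mm, so the platform is about 17 mm down and latched. Moving to the new kit.

```bash
python3 -m jog '[[0.0918,[-0.03,-0.01,-0.05],0],[0.0918,[-0.04,-0.02,-0.11],0],[0.0918,[-0.04,-0.033,-0.17],-2],[0.0918,[-0.04,-0.045,-0.23],-4],[0.0918,[-0.04,-0.056,-0.29],-6],[0.0918,[-0.04,-0.067,-0.35],-7.8],[0.0918,[-0.04,-0.08,-0.41],-7.8],[0.0918,[-0.04,-0.09,-0.47],-7.8],[0.0918,[-0.03,-0.1,-0.53],-7.8],[0.0918,[-0.02,-0.11,-0.59],-7.8]]'
python3 -m jog '[[0.0918,[0,-0.009,-0.03],0],[0.0918,[0,-0.009,-0.03],0],[0.0918,[0,-0.009,-0.03],0]]'
python3 - <<'E'
from h import *
S=grab('scene');X=cloud(S)*1000
W=X[150:205,345:395].reshape(-1,3)
k=W[(W[:,2]>56)&(W[:,2]<66)&(np.abs(W[:,0]-543)<50)&(np.abs(W[:,1]-304)<50)]
print(len(k),cv2.minAreaRect(k[:,:2].astype(np.float32)))
plan((543,304.5,100,-96),(543,304.5,28,-96))
E
```

```text
clock: 14.72
tool_pos: [0.5446, 0.2729, 0.2183]
tcp_rot: [-0.525, -0.473, 0.526, -0.473]
contact_force: [1.0, -0.6, 0.6]
grip_width: 0.0914
clock: 15.1
tool_pos: [0.5389, 0.301, 0.2185]
tcp_rot: [-0.525, -0.473, 0.526, -0.473]
contact_force: [0.6, -0.4, 0.1]
grip_width: 0.0918
245 ((545.4490966796875, 303.1076354980469), (51.61640930175781, 60.639400482177734), 83.4712905883789)
t 15.15 pos [539.4 300.3 218.8] jawyaw -96.1 F [ 1.  -0.3 -0.2] w 91.9
(543, 304.5, 100, -96) shift [118.8   3.2  -4.8] turn -0.1
(543, 304.5, 28, -96) shift [190.8   3.2  -4.9] turn -0.1
```

```bash
python3 -m jog '[[0.0918,[0.05,0.004,-0.0045],0],[0.0918,[0.1,0.004,-0.0045],0],[0.0918,[0.135,0.004,-0.0045],0],[0.0918,[0.16,0.004,-0.0045],0],[0.0918,[0.18,0.004,-0.0045],0],[0.0918,[0.192,0.004,-0.0045],0],[0.0918,[0.192,0.004,-0.0045],0],[0.0918,[0.192,0.004,-0.0045],0]]'
python3 -m jog '[[0.04,[0,0,0],0],[0.04,[0,0,0],0],[0.04,[0,0,0],0],[0.04,[0,0,0],0],[0.04,[0,0,0],0],[0.04,[0,0,0],0],[0.04,[0,0,0],0]]' 15
python3 -c "
from h import *
plan((543,304.5,26,-96))"
```

```text
clock: 16.15
tool_pos: [0.5441, 0.3067, 0.0284]
tcp_rot: [0.526, 0.473, -0.525, 0.473]
contact_force: [-0.1, 0.2, -0.1]
grip_width: 0.092
clock: 17.02
tool_pos: [0.5434, 0.3062, 0.0275]
tcp_rot: [-0.525, -0.473, 0.525, -0.473]
contact_force: [-0.7, -0.0, 0.4]
grip_width: 0.0502
t 17.02 pos [543.4 306.2  27.5] jawyaw -96.0 F [-0.7 -0.   0.4] w 50.2
(543, 304.5, 26, -96) shift [ 1.5 -0.2  1.7] turn 0.0
```

```bash
python3 -m jog '[[0.04,[-0.03,0,0],0],[0.04,[-0.09,0,0],0],[0.04,[-0.15,0,0],0],[0.04,[-0.2,0,0],0],[0.04,[-0.2,0,0],0]]' 20
python3 -c "
from h import *
plan((586.7,33.9,215,-15.6))"
```

```text
clock: 17.65
tool_pos: [0.5456, 0.3082, 0.2323]
tcp_rot: [0.528, 0.473, -0.522, 0.474]
contact_force: [-0.5, 0.5, -2.1]
grip_width: 0.05
t 17.65 pos [545.6 308.2 232.3] jawyaw -96.0 F [-0.5  0.5 -2.1] w 50.0
(586.7, 33.9, 215, -15.6) shift [ 16.5  69.2 268.6] turn -80.4
```

```bash
python3 -m jog '[[0.04,[0,0.007,0.027],-8],[0.04,[0,0.015,0.06],-17],[0.04,[0,0.023,0.09],-26],[0.04,[0,0.031,0.12],-35],[0.04,[0,0.039,0.15],-44],[0.04,[0,0.047,0.18],-53],[0.04,[0,0.054,0.21],-62],[0.04,[0,0.062,0.24],-71],[0.04,[0.008,0.0692,0.2686],-80.4],[0.04,[0.016,0.0692,0.2686],-80.4]]' 20
python3 -m jog '[[0.04,[0,0,0],0],[0.04,[0,0,0],0],[0.04,[0,0,0],0]]'
python3 - <<'E'
from h import *
plan((586.7,33.9,165,-15.6),(586.7,33.9,156,-15.6))
S=grab('scene');T=grab('top')
cv2.imwrite('pics/e.png',np.vstack([cv2.resize(c[:,:,::-1],(600,300),interpolation=cv2.INTER_CUBIC) for c in (T['color'][180:270,180:360],S['color'][140:250,190:410])]))
X=cloud(S)*1000
g=np.array([.269,.963]);o=np.array([-g[1],g[0]]);c=np.array([573.8,-12.1])
W=X[120:250,190:390].reshape(-1,3);q=np.c_[(W[:,:2]-c)@g,(W[:,:2]-c)@o,W[:,2]]
k=q[(q[:,0]>0)&(q[:,0]<110)&(q[:,1]>-40)&(q[:,1]<-10)&(q[:,2]>165)&(q[:,2]<215)]
print(len(k),np.percentile(k,[2,50,98],axis=0).round(1))
k=q[(q[:,0]>-120)&(q[:,0]<10)&(np.abs(q[:,1])<40)&(q[:,2]>90)&(q[:,2]<160)&(abs(q[:,2]-155.8-.5317*q[:,0])<4)]
print('lane kits top',len(k),np.percentile(k,[2,98],axis=0).round(1))
E
```

```text
clock: 18.9
tool_pos: [0.5834, 0.0277, 0.2088]
tcp_rot: [0.097, 0.702, -0.098, 0.699]
contact_force: [-0.2, 0.1, -3.8]
grip_width: 0.0501
clock: 19.27
tool_pos: [0.5842, 0.0333, 0.2118]
tcp_rot: [0.095, 0.7, -0.095, 0.701]
contact_force: [0.5, -0.5, -2.3]
grip_width: 0.05
t 19.27 pos [584.2  33.3 211.8] jawyaw -15.5 F [ 0.5 -0.5 -2.3] w 50.0
(586.7, 33.9, 165, -15.6) shift [46.8  1.3  2.2] turn 0.1
(586.7, 33.9, 156, -15.6) shift [55.8  1.3  2.2] turn 0.1
333 [[ 14.1 -28.  184.5]
 [ 39.9 -24.  198.6]
 [ 72.9 -15.9 213.8]]
lane kits top 834 [[-115.   -26.7   92.6]
 [ -15.7   20.9  146.3]]
```

View pics/e.png

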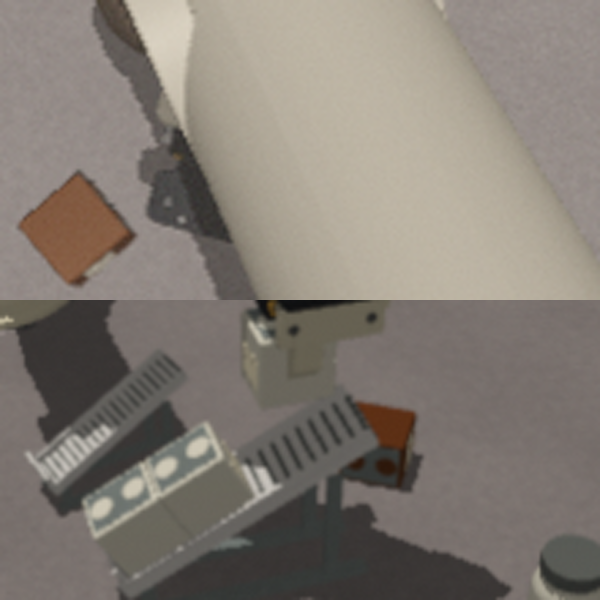

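The scene crop shows the held kit level above the rear rollers at (290,350), and the two kits in the front places at (105–240, 430–560). The side face lines up with the lane kits after a 2 mm shift. Lowering.

```bash
python3 -m jog '[[0.04,[0.015,0.0013,0.0022],0],[0.04,[0.03,0.0013,0.0022],0],[0.04,[0.042,0.0013,0.0022],0],[0.04,[0.048,0.0013,0.0022],0],[0.04,[0.052,0.0013,0.0022],0],[0.04,[0.055,0.0013,0.0022],0],[0.04,[0.056,0.0013,0.0022],0],[0.04,[0.056,0.0013,0.0022],0]]' 20
python3 -c "
from h import *
plan((586.7,33.9,156,-15.6))"
```

```text
clock: 20.38
tool_pos: [0.5869, 0.0325, 0.1559]
tcp_rot: [0.096, 0.7, -0.096, 0.701]
contact_force: [-1.4, -0.0, 0.0]
grip_width: 0.0498
t 20.38 pos [586.9  32.5 155.9] jawyaw -15.6 F [-1.4 -0.   0. ] w 49.8
(586.7, 33.9, 156, -15.6) shift [-0.1  1.3 -0.6] turn 0.0
```

Light contact: the force went from −2.3 to 0 N. Now the tilt arc with a light grip.

```bash
python3 -m jog '[[0.04,[0.002,-0.001,0],0],[0.04,[0.004,-0.0035,0],0],[0.04,[0.006,-0.0065,0],0],[0.04,[0.0085,-0.009,0],0],[0.04,[0.011,-0.0115,0],0],[0.04,[0.0135,-0.0135,0],0],[0.04,[0.016,-0.0155,0],0],[0.04,[0.019,-0.0175,0],0],[0.04,[0.0205,-0.0183,0],0],[0.04,[0.0205,-0.0183,0],0]]' 6
python3 - <<'E'
from h import *
plan((586.7,33.9,156,-15.6))
X=cloud(grab('scene'))*1000
g=np.array([.269,.963]);o=np.array([-g[1],g[0]]);c=np.array([573.8,-12.1])
W=X[120:250,190:390].reshape(-1,3);q=np.c_[(W[:,:2]-c)@g,(W[:,:2]-c)@o,W[:,2]]
a=np.radians(28);s=(q[:,0]+90)*np.cos(a)+(q[:,2]-40)*np.sin(a);n=-(q[:,0]+90)*np.sin(a)+(q[:,2]-40)*np.cos(a)
for n0 in (15,25,35,45,55):
    m=(abs(n-n0)<4)&(q[:,1]>-31)&(q[:,1]<-22)&(s>122)&(s<220);print(n0,m.sum(),np.percentile(s[m],[3,97]).round(1) if m.sum() else '')
E
```

```text
clock: 21.62
tool_pos: [0.5821, 0.0146, 0.1354]
tcp_rot: [0.096, 0.7, -0.096, 0.701]
contact_force: [-0.9, -0.3, 5.2]
grip_width: 0.0498
t 21.62 pos [582.1  14.6 135.4] jawyaw -15.6 F [-0.9 -0.3  5.2] w 49.8
(586.7, 33.9, 156, -15.6) shift [-20.6  19.8  -0.8] turn 0.0
15 71 [125.2 181.6]
25 58 [124.3 181.5]
35 20 [124.7 153.5]
45 32 [124.1 144.3]
55 29 [124.3 139.7]
```

The rear face is at s≈181.5 at both low and mid heights, so the kit is square on the floor and practically in slot 2. Releasing and retreating.

```bash
python3 -m jog '[[0.0918,[0,0,0],0],[0.0918,[0,0,0],0],[0.0918,[0,0,0],0],[0.0918,[0,0,0],0],[0.0918,[-0.02,0,0],0],[0.0918,[-0.06,0,0],0],[0.0918,[-0.11,0,0],0],[0.0918,[-0.15,0,0],0],[0.0918,[-0.15,0,0],0]]'
python3 -m jog '[[0.0918,[0,-0.06,0.06],0],[0.0918,[0,-0.1,0.12],0],[0.0918,[0,-0.14,0.18],0],[0.0918,[0,-0.18,0.22],0],[0.0918,[0,-0.18,0.22],0]]'
python3 - <<'E'
from h import *
plan()
S=grab('scene');T=grab('top')
cv2.imwrite('pics/f.png',np.vstack([cv2.resize(c[:,:,::-1],(700,290),interpolation=cv2.INTER_CUBIC) for c in (T['color'][120:290,125:445],S['color'][140:310,90:430])]))
for Z in (S,T):
    X=cloud(Z)*1000;W=X.reshape(-1,3)
    g=np.array([.269,.963]);o=np.array([-g[1],g[0]]);c=np.array([573.8,-12.1])
    q=np.c_[(W[:,:2]-c)@g,(W[:,:2]-c)@o,W[:,2]]
    a=np.radians(28);s=(q[:,0]+90)*np.cos(a)+(q[:,2]-40)*np.sin(a);n=-(q[:,0]+90)*np.sin(a)+(q[:,2]-40)*np.cos(a)
    m=(abs(n-60)<4)&(abs(q[:,1])<35)&(s>-10)&(s<230);print('tops s',np.percentile(s[m],[2,98]),'y',np.percentile(q[m,1],[2,98]),m.sum())
    c=np.array([509.5,-327]);ya=np.radians(-13.8);e=np.array([np.cos(ya),np.sin(ya)]);f=np.array([-e[1],e[0]])
    m=(W[:,2]>85)&(W[:,2]<125)&(abs((W[:,:2]-c)@e)<26)&(abs((W[:,:2]-c)@f)<22);print('lift kit top z',np.median(W[m,2]),m.sum())
E
```

```text
clock: 22.8
tool_pos: [0.5842, 0.0159, 0.2902]
tcp_rot: [0.096, 0.698, -0.095, 0.704]
contact_force: [0.2, 0.4, -0.3]
grip_width: 0.0919
clock: 23.42
tool_pos: [0.7456, -0.2218, 0.2835]
tcp_rot: [0.097, 0.701, -0.097, 0.7]
contact_force: [-0.3, -0.3, -0.3]
grip_width: 0.0917
t 23.43 pos [ 745.6 -221.8  283.5] jawyaw -15.8 F [-0.3 -0.3 -0.3] w 91.7
tops s [ 63.47551668 174.55173714] y [-27.79071525  20.39837617] 861
lift kit top z 98.9986791906522 387
tops s [  4.9323734  178.38262219] y [-22.84629482  25.40779567] 1454
lift kit top z 100.82846114126033 405
```

View pics/f.png

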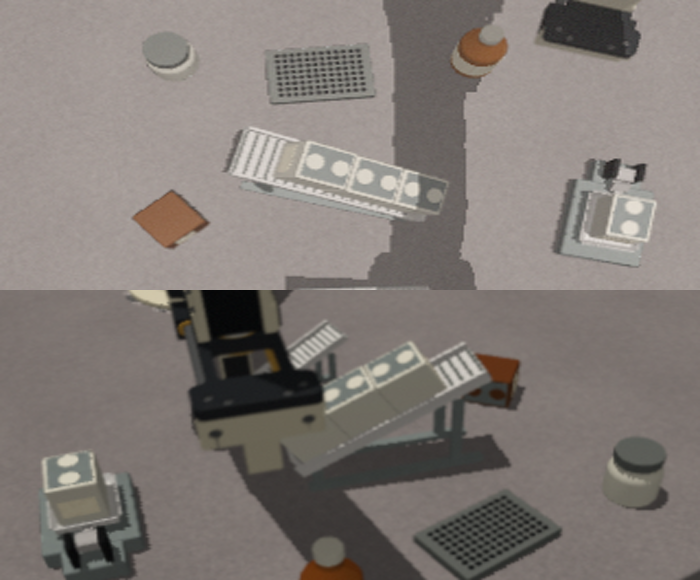

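The top view shows three kits snug in the lane at (300–445, 140–215) and the oldest kit standing on the lift at (630,217). Bottle, jar, plate and decoy are where they were. Handing in.

```bash
python3 -m jog '[[0.0918,[0,0,0],0],[0.0918,[0,0,0],0],[0.0918,[0,0,0],0]]'; python3 -c "
from station import ticket; print(ticket.job_done())"
```

```text
clock: 23.9
tool_pos: [0.7452, -0.2161, 0.2857]
tcp_rot: [0.095, 0.7, -0.095, 0.701]
contact_force: [0.2, -0.1, -0.5]
grip_width: 0.0916
the job is handed in; nothing more can be done
None
```

The job is done and handed in at 23.9 s. I took the oldest kit out over the lip, levelled it onto the lift platform and pressed it to the bottom stop. I then tilted the new kit into the lane behind the other two, which had already rolled forward.

**Lift:** after release, the oldest kit's top read 99 mm in the scene camera and 101 mm in the top camera. It was 116 mm before pressing, so the platform is about 15–17 mm down and the catch is holding.

**Lane:** three kits stand nose to tail, with their tops spanning 5–178 mm along the slope in the top camera. The scene camera saw only 63–175 mm because the gripper hid the front kit. The two cameras also differ by about 5 mm across the lane, more than the stated 2 mm calibration. I used the mean of the two, and the new kit went in between the guides without trouble.

**Bystanders and force:** the bottle, jar, well plate and brown look-alike looked unmoved in the last picture. The highest wrist force I read was about 36 N, during the press. The gripper was clear of everything at hand-in.

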